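# Seat a wooden plaque and pump up the vacuum hold-down

## Robot

A 6-joint arm with a two-finger parallel gripper is mounted at the origin on the work surface. World frame = base frame: x ahead of the robot, y to its left, z up, the work surface at z = 0. Lengths are in m, angles in rad, forces in N, time in s.
With the tool pointing down it reaches from about 0.375 to 0.925 m from the base axis. Payload 5.7 kg.
Tool frame: the origin (TCP) lies midway between the tips of the shut fingers; the grasp point (between the pads) lies 19 mm behind it (env.grip_point_offset is the distance from the TCP to the grasp point, in m); y points along the fingers, x is the direction in which the jaws open and shut, and the axes are right-handed (so a half turn about y gives the same grasp; the last joint's range is limited). The gripper opens to 85 mm and grips with 20 to 120 N. Pads are 22 mm wide; open, the fingers measure 114 mm over their backs; the gripper's body (76 mm by 85 mm) begins 54 mm behind the grasp point. The pads swing forward as they close: fully open they stand 13 mm farther back than shut.
Start: joints at [-1.216, 0.359, 1.51, -0, 1.272, -0.115], TCP at [0.272, -0.535, 0.201] pointing down, gripper open.
Joint ranges: [-2.97, 2.97], [-1.01, 2.36], [0.21, 2.38], [-0.96, 4.11], [0.2, 2.71], [-2.98, 2.98]. Speed limits (rad/s): [2.39, 2.39, 3.14, 3.14, 3.14, 3.14].

## Interface

Orientations are given as a unit quaternion [w, x, y, z].
In Python, from bench import env, vision, ticket gives the robot as it stands.
- The arm moves only by the shell command python3 -m pendant 'ROWS' [OPENING] [FORCE]. ROWS is JSON, a list of rows, each a list of 6 numbers: the shift along the tool's x, y, z in mm, then the turn, a rotation vector about the tool's x, y, z in degrees. A call has 1 to 8 rows; each row shifts and turns the commanded pose from where the row before left it, along the tool's axes as they then stand; what a row does not reach is not made up. A row lasts 1/12 s, in which the tool goes at most 41.7 mm and 7.16 degrees, less where a joint would pass 70% of its speed; a pose out of reach is approached as far as the arm can. A call with a gripper value outside its range is refused whole. OPENING is the closure, from 0 (fully open) to 1 (shut), set as the call begins (- or left out, the last holds). The fingers move at their own pace and stop on an object; FORCE is the grip in N (left out, the last holds). Time passes only in rows, so rows that do not move let the fingers close. It gives the time, the measured TCP pose, the force and the opening at its end, in the units of the state.
- env.state(): the state, without advancing time (a new reading comes with each control period).
- vision.capture(name): name is "scene" or "side" or "wrist"; returns a dict with "frame" (420x560x3 uint8, blue, green, red), "intrinsics" (3x3 intrinsics, pixels), "view" (4x4, takes a point from world to camera coordinates); the wrist camera has in their place "hand_eye" (4x4, takes a point from camera to tool coordinates, whose origin is the TCP and whose axes are the tool frame's). Camera axes: x right, y up, looking along -z (the intrinsics and any distortion apply to the point x, -y, -z); pixel columns grow to the right and rows downward; lengths in m; the calibration is good to about 2 mm. A picture is of the moment at which its call begins: read the wrist's pose just before it. There is no depth.
- ticket.close_job(): hands the job in, once; it reports no verdict.
The state is a dict: "t": time; "qpos": joint angles; "dq": joint speeds; "effort": joint torques, N m; "tcp_pos": TCP position; "orientation": TCP orientation; "contact_force": force on the tool from outside, world axes, zero at the start; "ft_torque": the same for the moment, N m; "grip_width": finger opening in m.
Only numpy, scipy, OpenCV 4.12 (cv2) and the standard library are available. Lean on these libraries where they do the work, as an engineer would, in place of code of your own. Each camera call takes 0.05 s, during which the arm holds its last target.

## Task

Push the wooden plaque along the channel of the hold-down plate until it sits snug against the steel end stop, and then pump the wooden knob of the hand pump - press it all the way down and let it spring all the way up, again and again - until the pump's indicator pin stands fully out. Only push and press with the fingers: do not lift the plaque, do not touch the pin, and leave the jar, disc, spoon and bowl where they are. Finish with the plaque still against the stop and the knob up.

Things in the scene. Friction and masses are not known exactly. Their poses are not given: they have to be found in the camera images.
- plate: Fixed aluminium hold-down plate, 220 x 130 mm (local x from -120 to +100 mm), top face 14 mm above the table. Origin on the table under the channel's centre line; x runs along the channel towards the end stop (roughly away from the robot), y across it, z up. Two black guide rails along x, 6 mm high, leave a channel 75 mm wide, open at the -x end. The steel end stop at the +x end is 12 mm high; its face is at local x = +85 mm, so the seated plaque's origin is at x = +35 mm.
- plaque: Loose wooden plaque lying flat in the channel, 100 mm along x, 70 mm along y, 12 mm thick, about 60 to 130 g, with a round 48 mm medallion 3 mm high glued on its top and a small dark hole mark near its +x edge. Origin at the centre of its underside, which is on the plate's top face; axes roughly as the plate's. It starts 35 to 75 mm short of the end stop.
- pump: Hand pump fixed to the table: dark steel foot 90 x 150 x 10 mm, aluminium barrel 60 mm in diameter and 75 mm high with the plunger on its axis, and beside it a thinner boss, 26 mm in diameter and 60 mm high, from whose top the indicator pin rises. Origin on the table under the plunger's axis; the boss's axis is at local y = +55 mm; z up.
- knob_top (a point): Centre of the top of the plunger's dark wooden mushroom knob, 46 mm in diameter (flat top 32 mm), over the barrel; it moves with the plunger. 121 mm above the table when up, 101 mm when fully down.
- plunger (a joint): How far the plunger is pressed down, m: 0 up, 0.020 fully down (hard stop). Spring of about 6 N at the top and 12 N at the bottom; it springs back up by itself within about 0.5 s when let go.
- pin (a joint): How far the indicator pin has risen, m: it starts between 0 and 0.020 and is fully out at 0.050. A stroke all the way down and all the way back up raises it about 10 mm (the first one 5 to 16 mm) as the knob comes up; presses shorter than about 16 mm may not count, and a half return raises it only in part. It stays where it is between strokes and no longer rises once fully out; further strokes do no harm. It takes 3 to 5 strokes.
- pin_tip (a point): Tip of the steel indicator pin, 9 mm in diameter, upright on the boss: 62 mm above the table with the joint at 0, 112 mm when fully out.
- varnish: Amber jar of varnish with black lid, 56 mm in diameter, 100 mm high, loose; origin at the centre of its underside. Bystander.
- disc: Loose wooden disc, 60 mm in diameter, 10 mm thick, lying flat; origin at the centre of its underside. Bystander.
- spoon: Loose wooden spoon lying on the table, its length along its x. Bystander.
- bowl: Small wooden bowl, 90 mm in diameter, 40 mm high, loose; origin at the centre of its underside. Bystander.
There are look-alikes about, which are no part of the job. Leave any green or red look-alike of the pump alone.

How it is judged:
By the outcome, as a careful person would: the job done as asked, in the order asked, and still so for the second after the job is handed in, with the robot touching nothing.
It also fails if it takes over 58 s, if anything falls off the work surface, if the arm or the gripper's body presses on something with over 40 N, if the wrist force passes 120 N, or if a joint passes its speed limit or range.

## Working session

There is one attempt and no reset: what is moved stays moved. The work goes in short steps, Python scripts to look and compute and a shell command to move; the robot and the scene stay as the last step left them, time stands still between calls to the robot, and variables do not carry over. Pictures are saved under pics/ and viewed, and the job is handed in when it is done.

```bash
ls; mkdir -p pics
python3 - <<'E'
from bench import env, vision, ticket
import cv2,numpy as np,pickle
s=env.state();print(s)
for n in ["scene","side","wrist"]:
    c=vision.capture(n);cv2.imwrite(f"pics/{n}0.png",c["frame"])
    pickle.dump({k:v for k,v in c.items()},open(f"pics/{n}0.pkl","wb"))
    print(n,{k:np.round(v,4).tolist() for k,v in c.items() if k!="frame" and not isinstance(v,str)})
E
```

```text
pics
{'t': 0.0, 'qpos': array([-1.21612132e+00,  3.59495799e-01,  1.51144744e+00,  1.02808269e-05,
        1.27250427e+00, -1.15062278e-01]), 'dq': array([ 1.84858368e-04,  9.47772745e-05,  5.49021827e-04, -2.73799058e-03,
        1.37421137e-03, -9.81145058e-04]), 'effort': array([ 4.51229471e-04, -5.27630889e+01, -2.78619772e+01, -2.48910355e-04,
        1.32091329e-02, -1.10235575e-05]), 'tcp_pos': array([ 0.27134756, -0.53430015,  0.19975341]), 'orientation': array([ 0.60303696, -0.60222156,  0.37042926, -0.36940193]), 'contact_force': array([ 0.48138048,  0.68061538, -0.05552836]), 'ft_torque': array([-0.00828022, -0.0104705 , -0.04730813]), 'grip_width': 0.08519812038717066}
scene {'intrinsics': [[542.4579, 0.0, 280.3708], [0.0, 542.4579, 221.5419], [0.0, 0.0, 1.0]], 'view': [[0.1266, 0.9918, 0.015, -0.0707], [-0.8277, 0.0973, 0.5526, 0.3768], [0.5466, -0.0824, 0.8333, -1.9135], [0.0, 0.0, 0.0, 1.0]]}
side {'intrinsics': [[406.8237, 0.0, 284.5169], [0.0, 406.8237, 204.6298], [0.0, 0.0, 1.0]], 'view': [[-0.9955, -0.0951, 0.0062, 0.5209], [0.0599, -0.5735, 0.817, -0.1193], [-0.0741, 0.8137, 0.5765, -1.0673], [0.0, 0.0, 0.0, 1.0]]}
wrist {'intrinsics': [[298.0511, 0.0, 284.8775], [0.0, 298.0511, 206.2801], [0.0, 0.0, 1.0]], 'hand_eye': [[1.0, 0.0003, -0.001, -0.0001], [-0.001, 0.2986, -0.9544, -0.1738], [0.0, 0.9544, 0.2986, 0.0752], [0.0, 0.0, 0.0, 1.0]]}
```

View pics/scene0.png

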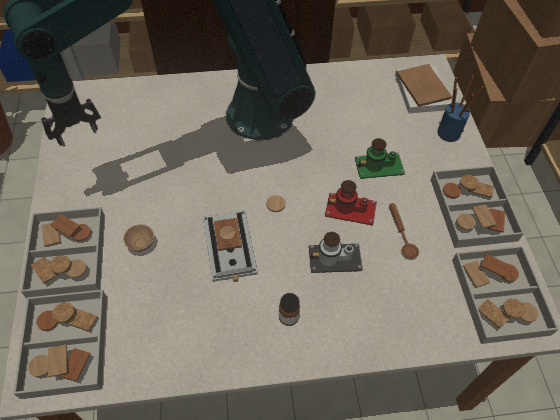

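View pics/side0.png

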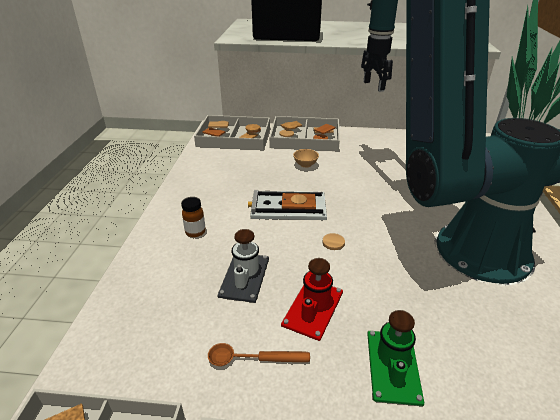

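View pics/wrist0.png

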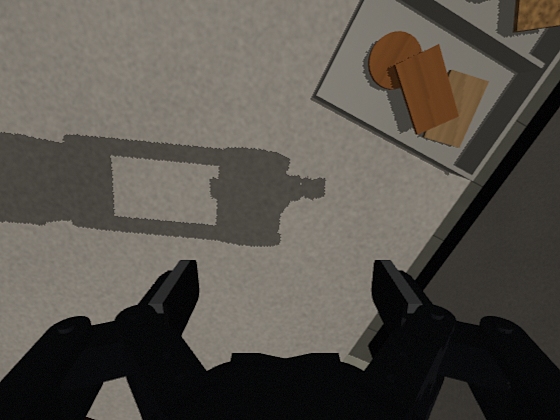

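Scene view: the plate is at about (230,245), with the plaque at its robot end (228,234). The steel pump's knob is at (332,240), red and green look-alikes sit nearer the robot, and the arm is far to the left. I'll enlarge.

Run:
```python
import cv2
a=cv2.imread("pics/scene0.png");b=cv2.imread("pics/side0.png")
cv2.imwrite("pics/c1.png",cv2.resize(a[200:290,195:265],None,fx=6.5,fy=6.5,interpolation=cv2.INTER_CUBIC))
cv2.imwrite("pics/c2.png",cv2.resize(a[220:280,300:370],None,fx=8,fy=8,interpolation=cv2.INTER_CUBIC))
cv2.imwrite("pics/c3.png",cv2.resize(b[180:225,240:335],None,fx=8,fy=8,interpolation=cv2.INTER_CUBIC))
cv2.imwrite("pics/c4.png",cv2.resize(b[225:305,210:280],None,fx=7,fy=7,interpolation=cv2.INTER_CUBIC))
```

```text
(no output)
```

View pics/c1.png

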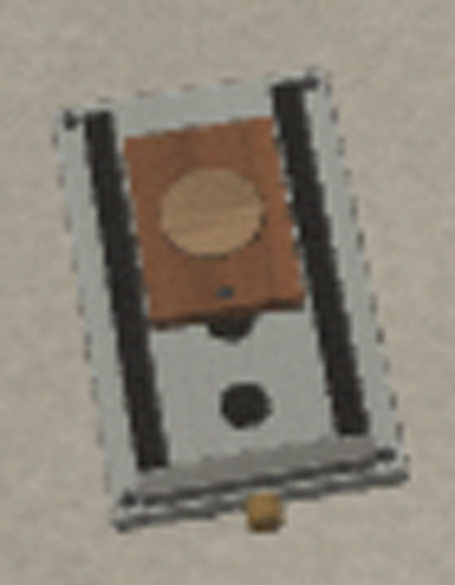

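View pics/c2.png

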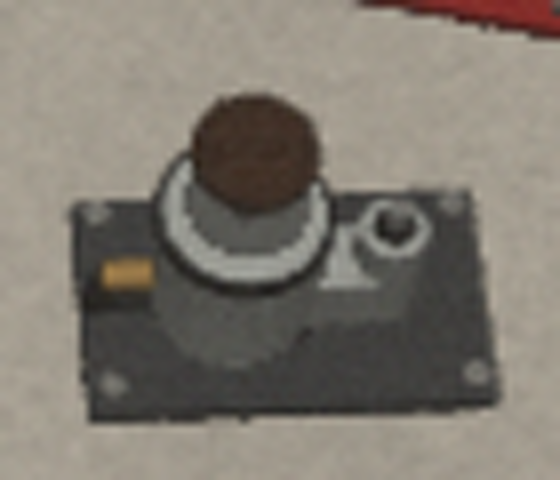

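View pics/c3.png

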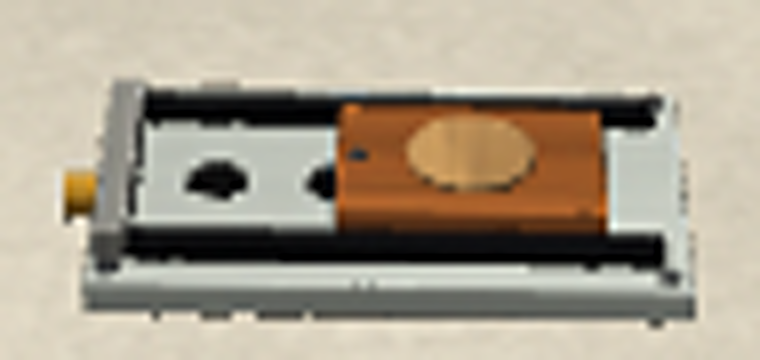

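View pics/c4.png

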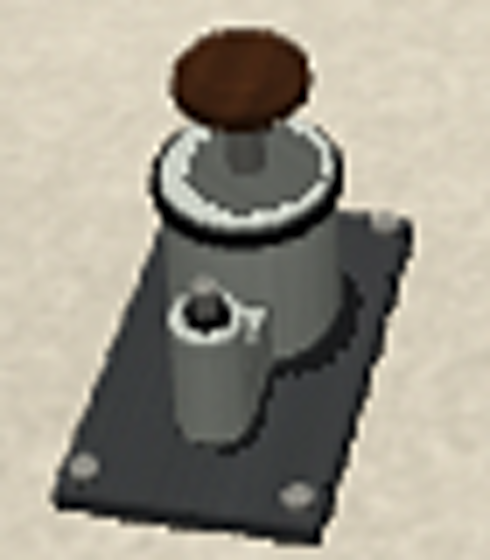

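```bash
cat > h.py <<'E'
import numpy as np,pickle,cv2
from scipy.spatial.transform import Rotation as R
F=np.diag([1,-1,-1,1.])
def P_(K,V): return K@(F@V)[:3]
def wristview(c,pos,q):
    T=np.eye(4);T[:3,:3]=R.from_quat([q[1],q[2],q[3],q[0]]).as_matrix();T[:3,3]=pos
    return np.linalg.inv(T@c["hand_eye"])
def tri(obs):
    A=[]
    for P,(u,v) in obs: A+= [u*P[2]-P[0],v*P[2]-P[1]]
    X=np.linalg.svd(np.array(A))[2][-1];X=X[:3]/X[3]
    e=[np.round(np.array(proj(P,X))-uv,1).tolist() for P,uv in obs]
    return X,e
def proj(P,X):
    p=P@np.append(X,1);return p[:2]/p[2]
def onz(P,uv,z):
    u,v=uv;A=np.array([u*P[2]-P[0],v*P[2]-P[1]])
    xy=np.linalg.solve(A[:,:2],-A[:,2]*z-A[:,3]);return xy
E
python3 - <<'E'
from h import *
S=pickle.load(open("pics/scene0.pkl","rb"));D=pickle.load(open("pics/side0.pkl","rb"))
print(S.keys())
PS=P_(S["intrinsics"],S["view"]);PD=P_(D["intrinsics"],D["view"])
c=lambda o,s,p:(o[0]+(p[0]+.5)/s-.5,o[1]+(p[1]+.5)/s-.5)
c1=lambda *p:c((195,200),6.5,p);c2=lambda *p:c((300,220),8,p);c3=lambda *p:c((240,180),8,p);c4=lambda *p:c((210,225),7,p)
pairs={"medal":(c1(213,212),c3(472,152),.029),"mark":(c1(225,292),c3(358,154),.026),
"pq-x-y":(c1(125,140),c3(600,112),.026),"pq-x+y":(c1(272,120),c3(605,218),.026),"pq+x-y":(c1(150,318),c3(340,105),.026),"pq+x+y":(c1(303,302),c3(340,215),.026),
"pl-x+y":(c1(325,72),c3(693,295),.014),"pl-x-y":(c1(58,112),c3(672,97),.014),"pl+x+y":(c1(405,465),c3(85,290),.014),
"knob":(c2(255,145),c4(243,78),.117),"boss":(c2(395,227),c4(205,312),.06)}
for k,(a,b,z) in pairs.items():
    X,e=tri([(PS,a),(PD,b)]);print(k,np.round(X,4),e,"scene z:",np.round(onz(PS,a,z),4),"side z",np.round(onz(PD,b,z),4))
E
```

```text
dict_keys(['frame', 'intrinsics', 'view'])
medal [ 0.4947 -0.1503  0.0273] [[0.1, 0.2], [0.4, -0.3]] scene z: [ 0.4949 -0.1506] side z [ 0.4956 -0.1463]
mark [ 0.5368 -0.1481  0.0252] [[0.2, 0.3], [0.5, -0.3]] scene z: [ 0.5362 -0.1484] side z [ 0.5379 -0.145 ]
pq-x-y [ 0.4482 -0.188   0.0236] [[0.1, 0.2], [0.4, -0.3]] scene z: [ 0.4489 -0.1882] side z [ 0.4493 -0.1826]
pq-x+y [ 0.4442 -0.1195  0.0226] [[0.1, 0.2], [0.3, -0.2]] scene z: [ 0.4457 -0.1198] side z [ 0.4451 -0.1135]
pq+x-y [ 0.5464 -0.1822  0.0244] [[0.2, 0.4], [0.7, -0.5]] scene z: [ 0.5458 -0.1827] side z [ 0.5479 -0.1771]
pq+x+y [ 0.5416 -0.1141  0.0197] [[-0.0, -0.0], [-0.0, 0.0]] scene z: [ 0.5456 -0.1141] side z [ 0.5407 -0.1054]
pl-x+y [ 0.4113 -0.0923  0.0103] [[0.1, 0.2], [0.3, -0.2]] scene z: [ 0.4132 -0.0926] side z [ 0.4123 -0.0863]
pl-x-y [ 0.4208 -0.2188  0.012 ] [[0.1, 0.2], [0.3, -0.3]] scene z: [ 0.4214 -0.2189] side z [ 0.4219 -0.2142]
pl+x+y [ 0.6268 -0.0757  0.01  ] [[0.4, 0.6], [1.0, -0.7]] scene z: [ 0.627  -0.0767] side z [ 0.6281 -0.0669]
knob [0.6016 0.1364 0.112 ] [[0.3, 0.5], [1.0, -0.7]] scene z: [0.603  0.1347] side z [0.6022 0.145 ]
boss [0.608  0.1909 0.0573] [[0.2, 0.3], [0.7, -0.4]] scene z: [0.6085 0.1898] side z [0.6086 0.1952]
```

```bash
cat >> h.py <<'E'
def st():
    from bench import env
    s=env.state();q=s["orientation"];M=R.from_quat([q[1],q[2],q[3],q[0]]).as_matrix()
    return s,M
def to(target,yaw=None):
    """target world TCP; yaw = desired world heading (deg) of tool z; prints shift in tool axes mm"""
    s,M=st();d=np.array(target)-s["tcp_pos"]
    print("tcp",np.round(s["tcp_pos"],4),"F",np.round(s["contact_force"],1),"t",round(s["t"],2))
    print("tool x,y,z in world:",np.round(M.T,3).tolist())
    print("shift tool mm",np.round(M.T@d*1000,1))
    if yaw is not None:
        cy=np.degrees(np.arctan2(M[1,2],M[0,2]));print("yaw of tool z",cy,"turn about tool y (deg)",-(yaw-cy))
        Y=R.from_euler('z',yaw,degrees=True).as_matrix()@np.array([[0,0,1.],[1,0,0],[0,1,0]])
        M0=np.array([[0,0,1.],[-1,0,0],[0,-1,0]]);
        W=R.from_euler('z',yaw,degrees=True).as_matrix()@M0
        print("rotvec",np.round(np.degrees(R.from_matrix(M.T@W).as_rotvec()),1))
        print("shift in turned axes",np.round(W.T@d*1000,1))
E
python3 -c "
from h import *
to([.415,-.156,.15],4.2)"
```

```text
tcp [ 0.2714 -0.5345  0.1999] F [ 0.3  0.5 -0.8] t 0.15
tool x,y,z in world: [[0.453, -0.892, -0.001], [-0.0, 0.001, -1.0], [0.892, 0.453, 0.0]]
shift tool mm [-272.4   50.4  299.4]
yaw of tool z 26.917495769667333 turn about tool y (deg) 22.717495769667334
rotvec [ 0.  22.7 -0.1]
shift in turned axes [-366.9   49.9  170.9]
```

```bash
python3 -m pendant '[[0,0,0,0,5.7,0],[0,0,0,0,5.7,0],[0,0,0,0,5.7,0],[0,0,0,0,5.6,0],[-28,0,13,0,0,0],[-28,0,13,0,0,0],[-28,0,13,0,0,0],[-28,0,13,0,0,0]]' 1 20; python3 -m pendant '[[-28,0,13,0,0,0],[-28,0,13,0,0,0],[-28,0,13,0,0,0],[-28,0,13,0,0,0],[-28,0,13,0,0,0],[-28,0,13,0,0,0],[-28,0,13,0,0,0],[0,0,0,0,0,0]]'
python3 - <<'E'
from h import *
from bench import vision
s,M=st();c=vision.capture("wrist");cv2.imwrite("pics/w1.png",c["frame"]);pickle.dump((s,c),open("pics/w1.pkl","wb"))
to([.415,-.156,.15],4.2);print(s["grip_width"])
E
```

```text
t: 0.82
tcp_pos: [0.3152, -0.418, 0.2002]
orientation: [0.518, -0.518, 0.482, -0.481]
contact_force: [0.2, 0.1, -0.0]
grip_width: -0.0001
t: 1.48
tcp_pos: [0.3919, -0.2123, 0.2003]
orientation: [0.52, -0.518, 0.481, -0.48]
contact_force: [-0.4, 1.2, -0.1]
grip_width: 0.0002
tcp [ 0.3917 -0.2148  0.2004] F [-0.5 -0.7 -0.3] t 1.53
tool x,y,z in world: [[0.077, -0.997, -0.001], [-0.001, 0.001, -1.0], [0.997, 0.077, -0.0]]
shift tool mm [-56.7  50.5  27.8]
yaw of tool z 4.441008664248029 turn about tool y (deg) 0.24100866424802891
rotvec [ 0.   0.2 -0.1]
shift in turned axes [-56.9  50.4  27.5]
0.00019167731919108954
```

View pics/w1.png

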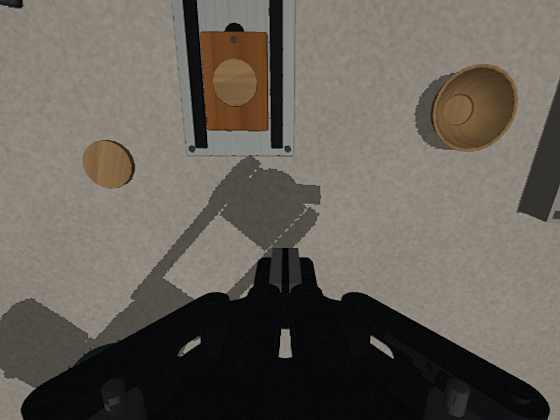

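Wrist view: plate's near edge runs (184,155)–(294,154), the plaque's rear corners are (206,131) and (267,131), the medallion is at (236,82), and the shut fingers are at (286,250). I'll cross-check positions.

Run:
```python
from h import *
s,c=pickle.load(open("pics/w1.pkl","rb"))
P=P_(c["intrinsics"],wristview(c,s["tcp_pos"],s["orientation"]))
for n,uv,z in [("pl+y",(184,155.5),.014),("pl-y",(294,154.5),.014),("pq+y",(206.5,131),.026),("pq-y",(267.5,131),.026),("med",(235.5,82),.029),("pq+x+y",(201,32),.026),("pq+x-y",(266.5,31.5),.026)]: print(n,np.round(onz(P,uv,z),4))
to([.417,-.1555,.10],4.2)
```

```text
pl+y [ 0.4092 -0.0893]
pl-y [ 0.4206 -0.2211]
pq+y [ 0.4409 -0.1194]
pq-y [ 0.4462 -0.1884]
med [ 0.4948 -0.1513]
pq+x+y [ 0.5403 -0.1139]
pq+x-y [ 0.5459 -0.1815]
tcp [ 0.3917 -0.2148  0.2004] F [-0.5 -0.7 -0.3] t 1.53
tool x,y,z in world: [[0.077, -0.997, -0.001], [-0.001, 0.001, -1.0], [0.997, 0.077, -0.0]]
shift tool mm [-57.  100.5  29.9]
yaw of tool z 4.441008664248029 turn about tool y (deg) 0.24100866424802891
rotvec [ 0.   0.2 -0.1]
shift in turned axes [-57.3 100.4  29.6]
```

```bash
python3 -m pendant '[[-29,0,13,0,0,0],[-28,0,13,0,0,0],[0,35,0,0,0,0],[0,35,0,0,0,0],[0,35,0,0,0,0],[0,30,0,0,0,0],[0,25,0,0,0,0],[0,0,0,0,0,0]]'
python3 - <<'E'
from h import *
from bench import vision
s,M=st();c=vision.capture("wrist");cv2.imwrite("pics/w2.png",c["frame"]);pickle.dump((s,c),open("pics/w2.pkl","wb"))
to([.418,-.156,.018],4.2)
E
```

```text
t: 2.2
tcp_pos: [0.41, -0.1577, 0.0368]
orientation: [-0.517, 0.519, -0.484, 0.479]
contact_force: [-1.2, -0.5, -0.7]
grip_width: 0.0
tcp [ 0.4112 -0.1583  0.0388] F [-0.4  0.7  0.1] t 2.25
tool x,y,z in world: [[0.073, -0.997, -0.003], [-0.005, 0.003, -1.0], [0.997, 0.073, -0.005]]
shift tool mm [-1.7 20.8  7.1]
yaw of tool z 4.179131627691506 turn about tool y (deg) -0.020868372308494365
rotvec [ 0.3 -0.  -0.2]
shift in turned axes [-1.8 20.8  7. ]
```

View pics/w2.png

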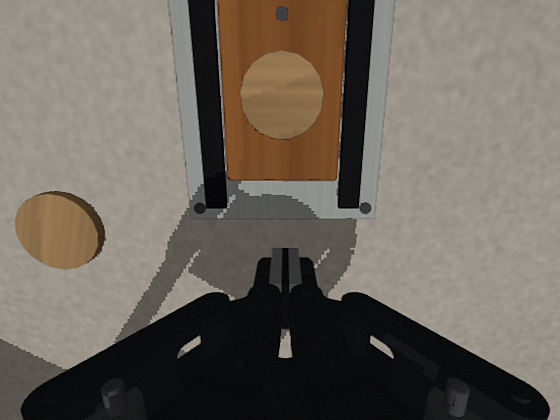

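Fingers (286,250) are centred behind the plaque's rear edge (228–338,180). Descend, then push slowly.

```bash
python3 -m pendant '[[-2,10,7,0.3,0,-0.2],[0,10,0,0,0,0],[0,0,0,0,0,0],[0,0,0,0,0,0]]'; python3 -m pendant '[[0,0,5,0,0,0],[0,0,5,0,0,0],[0,0,5,0,0,0],[0,0,5,0,0,0],[0,0,5,0,0,0],[0,0,5,0,0,0],[0,0,0,0,0,0]]'; python3 -c "
from h import *
to([.52,-.148,.018],4.2)"
```

```text
t: 2.58
tcp_pos: [0.4208, -0.1568, 0.0217]
orientation: [0.519, -0.517, 0.479, -0.484]
contact_force: [0.1, -0.2, 0.0]
grip_width: -0.0001
t: 3.17
tcp_pos: [0.4517, -0.1541, 0.0209]
orientation: [0.519, -0.517, 0.479, -0.484]
contact_force: [0.5, -0.7, -0.1]
grip_width: -0.0001
tcp [ 0.4517 -0.1541  0.0209] F [ 0.5 -0.7 -0.1] t 3.17
tool x,y,z in world: [[0.074, -0.997, 0.004], [0.007, -0.004, -1.0], [0.997, 0.074, 0.007]]
shift tool mm [-1.   3.4 68.5]
yaw of tool z 4.242822893380229 turn about tool y (deg) 0.0428228933802286
rotvec [-0.4  0.   0.2]
shift in turned axes [-1.1  2.9 68.5]
```

Run:
```python
from h import *
from bench import vision
s,M=st();c=vision.capture("wrist");cv2.imwrite("pics/w3.png",c["frame"]);pickle.dump((s,c),open("pics/w3.pkl","wb"))
```

```text
(no output)
```

View pics/w3.png

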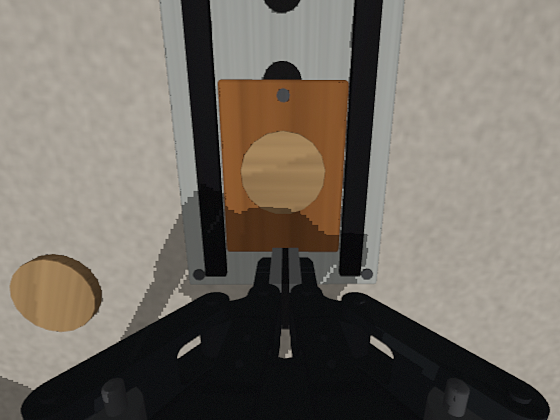

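The fingers' front edge meets the plaque's rear edge at row 250. Push on.

```bash
python3 -m pendant '[[0,2,5,-0.3,0,0.2],[0,0,6,0,0,0],[0,0,6,0,0,0],[0,0,6,0,0,0],[0,0,6,0,0,0],[0,0,6,0,0,0],[0,0,6,0,0,0],[0,0,0,0,0,0]]';python3 -m pendant '[[0,0,3,0,0,0],[0,0,3,0,0,0],[0,0,3,0,0,0],[0,0,0,0,0,0]]'
python3 - <<'E'
from h import *
from bench import vision
to([.52,-.148,.018],4.2)
s,M=st();c=vision.capture("wrist");cv2.imwrite("pics/w4.png",c["frame"]);pickle.dump((s,c),open("pics/w4.pkl","wb"))
E
```

```text
t: 3.88
tcp_pos: [0.4929, -0.1511, 0.0189]
orientation: [0.518, -0.518, 0.481, -0.482]
contact_force: [0.0, 0.4, 0.5]
grip_width: -0.0
t: 4.22
tcp_pos: [0.5007, -0.1503, 0.0189]
orientation: [0.518, -0.518, 0.481, -0.481]
contact_force: [0.4, -1.1, 0.5]
grip_width: 0.0002
tcp [ 0.5007 -0.1503  0.0189] F [ 0.4 -1.1  0.5] t 4.22
tool x,y,z in world: [[0.074, -0.997, 0.0], [0.001, -0.0, -1.0], [0.997, 0.074, 0.001]]
shift tool mm [-0.9  0.9 19.4]
yaw of tool z 4.21899938953853 turn about tool y (deg) 0.01899938953852942
rotvec [-0.  0.  0.]
shift in turned axes [-0.9  0.9 19.4]
```

View pics/w4.png

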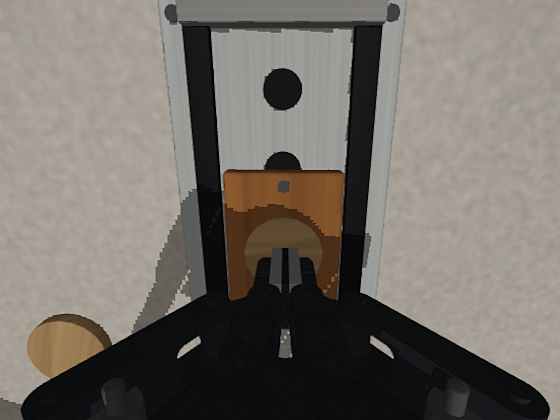

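The plaque's mark moved down in the image nearly as far as the tool advanced. I need to check whether it actually moved.

Run:
```python
from h import *
for f,pts in [("w3",[("mark",(283,95),.026),("fr edge",(283,80),.026),("med",(283,172),.029),("rear",(283,250),.026)]),("w4",[("mark",(283.5,186),.026),("fr edge",(283,170),.026),("stop top edge",(283,23),.026)])]:
    s,c=pickle.load(open(f"pics/{f}.pkl","rb"))
    V=wristview(c,s["tcp_pos"],s["orientation"]);P=P_(c["intrinsics"],V)
    print(f,s["tcp_pos"],"tcp px",proj(P,s["tcp_pos"]))
    for n,uv,z in pts: print(n,np.round(onz(P,uv,z),4))
    from bench import vision
for n in ["scene","side"]:
    c=vision.capture(n);fr=c["frame"]
    cv2.imwrite(f"pics/{n}5.png",fr)
a=cv2.imread("pics/scene5.png");b=cv2.imread("pics/side5.png")
cv2.imwrite("pics/d.png",np.hstack([cv2.resize(a[160:290,180:280],None,fx=3.7,fy=3.7,interpolation=cv2.INTER_CUBIC),cv2.resize(b[120:250,230:340],None,fx=3.7,fy=3.7,interpolation=cv2.INTER_CUBIC)]))
```

```text
w3 [ 0.45172261 -0.15407132  0.02090852] tcp px [284.07778925 237.99584705]
mark [ 0.536  -0.1473]
fr edge [ 0.5434 -0.1468]
med [ 0.4952 -0.1503]
rear [ 0.4458 -0.1538]
w4 [ 0.50068043 -0.15028242  0.01887946] tcp px [284.08071825 237.99454671]
mark [ 0.536  -0.1474]
fr edge [ 0.5452 -0.1464]
stop top edge [ 0.618  -0.1412]
```

View pics/d.png

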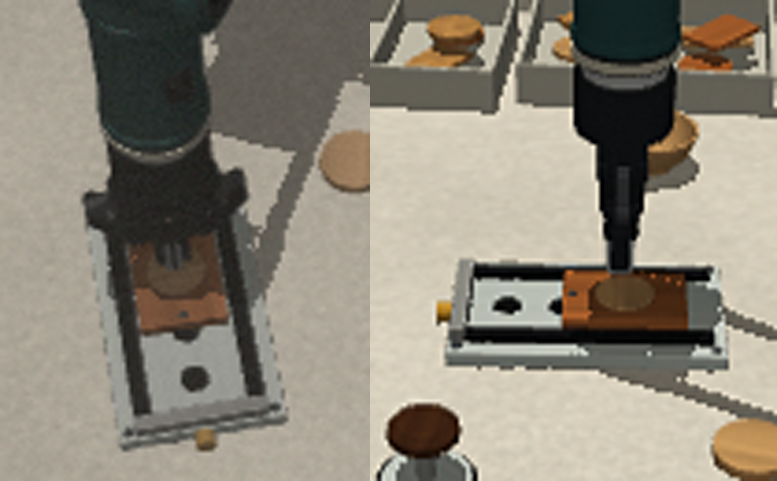

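Run:
```python
from h import *
D=pickle.load(open("pics/side0.pkl","rb"));PD=P_(D["intrinsics"],D["view"])
for z in [.015,.019,.025,.03,.035,.04,.045]: print(z,proj(PD,np.array([.5007,-.1503,z])).round(1))
b=cv2.imread("pics/side5.png");cv2.imwrite("pics/e.png",cv2.resize(b[150:215,265:335],None,fx=8,fy=8,interpolation=cv2.INTER_CUBIC))
to([.424,-.1555,.05],4.2)
```

```text
0.015 [296.8 201.6]
0.019 [296.9 200.5]
0.025 [296.9 198.8]
0.03 [297.  197.4]
0.035 [297. 196.]
0.04 [297.  194.6]
0.045 [297.1 193.2]
tcp [ 0.4998 -0.1501  0.0188] F [-0.2 -0.4  0.2] t 4.37
tool x,y,z in world: [[0.074, -0.997, -0.0], [-0.0, 0.0, -1.0], [0.997, 0.074, -0.0]]
shift tool mm [ -0.2 -31.2 -76. ]
yaw of tool z 4.218196712465449 turn about tool y (deg) 0.01819671246544896
rotvec [ 0.  0. -0.]
shift in turned axes [ -0.2 -31.2 -76. ]
```

View pics/e.png

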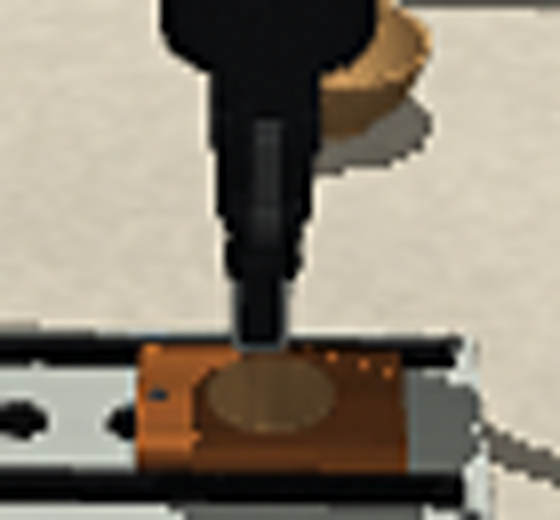

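The fingertips pass above the plaque. In the side view the tip is at row 193, or z≈0.045, while the reported TCP is at 0.019. The true tips therefore sit roughly 25–33 mm behind the reported TCP. The plaque is untouched. I'll back off, then find the plate by feel.

```bash
python3 -m pendant '[[0,0,-26,0,0,0],[0,0,-26,0,0,0],[0,0,-24,0,0,0],[0,4,0,0,0,0],[0,4,0,0,0,0],[0,0,0,0,0,0],[0,0,0,0,0,0]]';python3 - <<'E'
from h import *
from bench import vision
to([.424,-.1555,.01],4.2)
s,M=st();D=vision.capture("side");PD=P_(D["intrinsics"],D["view"])
p=s["tcp_pos"]
for dz in [0,.01,.02,.03,.04]: print(dz,proj(PD,p+[0,0,dz]).round(1))
c=D["frame"]
cv2.imwrite("pics/f.png",cv2.resize(c[150:225,265:345],None,fx=8,fy=8,interpolation=cv2.INTER_CUBIC))
E
```

```text
t: 4.95
tcp_pos: [0.4254, -0.1562, 0.0107]
orientation: [0.518, -0.518, 0.481, -0.482]
contact_force: [0.5, -0.1, -0.3]
grip_width: -0.0001
tcp [ 0.4254 -0.1562  0.0107] F [ 0.5 -0.1 -0.3] t 4.95
tool x,y,z in world: [[0.074, -0.997, 0.0], [0.001, -0.0, -1.0], [0.997, 0.074, 0.001]]
shift tool mm [-0.8  0.7 -1.4]
yaw of tool z 4.218124814112292 turn about tool y (deg) 0.01812481411229161
rotvec [-0.1  0.   0. ]
shift in turned axes [-0.8  0.7 -1.4]
0 [322.  203.1]
0.01 [322.2 200.4]
0.02 [322.4 197.6]
0.03 [322.6 194.8]
0.04 [322.8 192. ]
```

View pics/f.png

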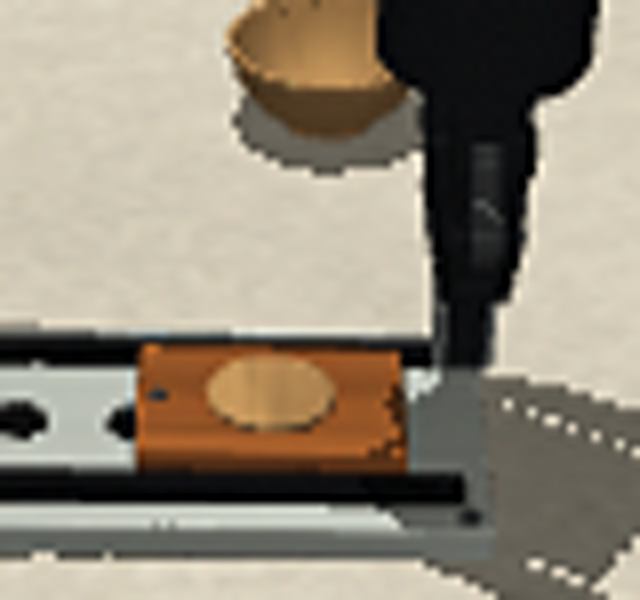

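Tip at (322,196) in side view, about 26 mm above the reported TCP. I'll descend in small steps, watching the force.

```bash
python3 -m pendant '[[0,4,0,0,0,0],[0,4,0,0,0,0],[0,3,0,0,0,0],[0,0,0,0,0,0]]'; python3 -m pendant '[[0,2,0,0,0,0],[0,0,0,0,0,0],[0,2,0,0,0,0],[0,0,0,0,0,0]]'
python3 - <<'E'
from h import *
from bench import vision
s,M=st();print(s["tcp_pos"]);c=vision.capture("side")["frame"]
cv2.imwrite("pics/g.png",cv2.resize(c[150:225,265:345],None,fx=8,fy=8,interpolation=cv2.INTER_CUBIC))
E
```

```text
t: 5.33
tcp_pos: [0.4239, -0.1555, -0.0009]
orientation: [-0.518, 0.518, -0.482, 0.481]
contact_force: [0.7, 0.1, -0.3]
grip_width: -0.0001
t: 5.67
tcp_pos: [0.4241, -0.1557, -0.0044]
orientation: [0.518, -0.518, 0.481, -0.481]
contact_force: [-0.5, 0.8, 0.1]
grip_width: -0.0002
[ 0.4241074  -0.15570671 -0.00441142]
```

View pics/g.png

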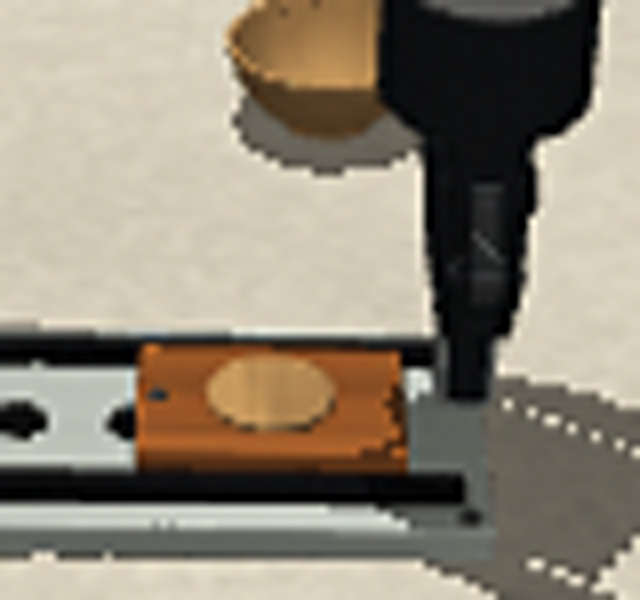

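Tip at crop row 398; the plate's surface on the centre line is around row 420. A bit further to go.

```bash
python3 -m pendant '[[0,2,0,0,0,0],[0,0,0,0,0,0],[0,2,0,0,0,0],[0,0,0,0,0,0]]'; python3 -m pendant '[[0,2,0,0,0,0],[0,0,0,0,0,0],[0,1,0,0,0,0],[0,0,0,0,0,0]]'
```

```text
t: 6.05
tcp_pos: [0.4241, -0.1557, -0.0084]
orientation: [-0.518, 0.518, -0.481, 0.481]
contact_force: [-0.4, -0.5, 0.6]
grip_width: -0.0002
t: 6.38
tcp_pos: [0.4241, -0.1557, -0.0114]
orientation: [0.518, -0.518, 0.481, -0.481]
contact_force: [-0.0, 1.1, 0.6]
grip_width: 0.0
```

```bash
python3 - <<'E'
from h import *
from bench import vision
c=vision.capture("side")["frame"]
cv2.imwrite("pics/g2.png",cv2.resize(c[150:225,265:345],None,fx=8,fy=8,interpolation=cv2.INTER_CUBIC))
E
python3 -m pendant '[[0,1,0,0,0,0],[0,0,0,0,0,0],[0,1,0,0,0,0],[0,0,0,0,0,0]]'; python3 -m pendant '[[0,1,0,0,0,0],[0,0,0,0,0,0],[0,0,0,0,0,0]]'
```

```text
t: 6.77
tcp_pos: [0.4241, -0.1557, -0.0133]
orientation: [0.518, -0.518, 0.481, -0.481]
contact_force: [-0.1, -0.8, -0.6]
grip_width: -0.0002
t: 7.02
tcp_pos: [0.4241, -0.1557, -0.0143]
orientation: [0.518, -0.518, 0.481, -0.481]
contact_force: [0.4, -0.7, -0.1]
grip_width: -0.0002
```

View pics/g2.png

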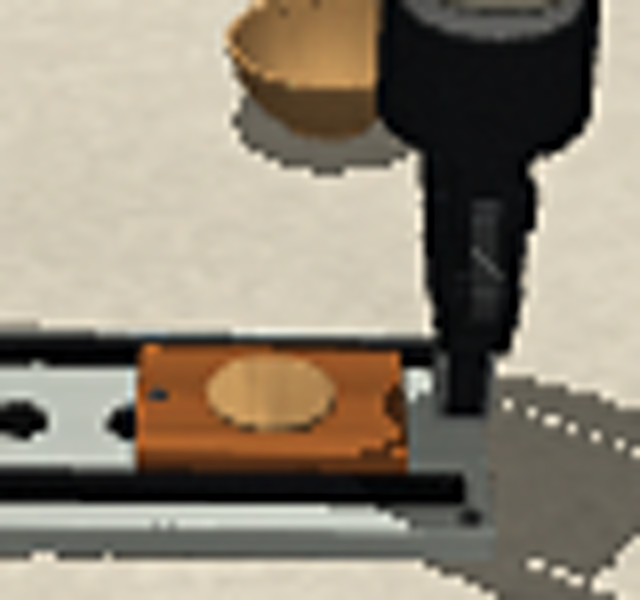

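```bash
python3 -m pendant '[[0,1,0,0,0,0],[0,0,0,0,0,0],[0,1,0,0,0,0],[0,0,0,0,0,0]]'; python3 -m pendant '[[0,1,0,0,0,0],[0,0,0,0,0,0],[0,0,0,0,0,0]]'
```

```text
t: 7.35
tcp_pos: [0.4241, -0.1557, -0.0163]
orientation: [0.518, -0.518, 0.481, -0.481]
contact_force: [-0.7, -0.2, -0.4]
grip_width: 0.0002
t: 7.6
tcp_pos: [0.4242, -0.1557, -0.0167]
orientation: [0.518, -0.518, 0.481, -0.481]
contact_force: [-0.9, 0.4, 10.0]
grip_width: -0.0002
```

Contact with the plate at TCP z=-0.0167, so the tip is 30.5 mm above the reported TCP. Lift 3.5 mm and push.

```bash
python3 -m pendant '[[0,-3.5,0,0,0,0],[0,0,4,0,0,0],[0,0,4,0,0,0],[0,0,4,0,0,0],[0,0,4,0,0,0],[0,0,4,0,0,0],[0,0,4,0,0,0],[0,0,0,0,0,0]]'
python3 - <<'E'
from h import *
from bench import vision
s,M=st();c=vision.capture("side")["frame"]
cv2.imwrite("pics/g3.png",cv2.resize(c[150:225,240:345],None,fx=7,fy=7,interpolation=cv2.INTER_CUBIC))
E
```

```text
t: 8.27
tcp_pos: [0.4494, -0.1542, -0.0138]
orientation: [0.518, -0.518, 0.481, -0.482]
contact_force: [0.2, -0.6, 0.1]
grip_width: 0.0
```

View pics/g3.png

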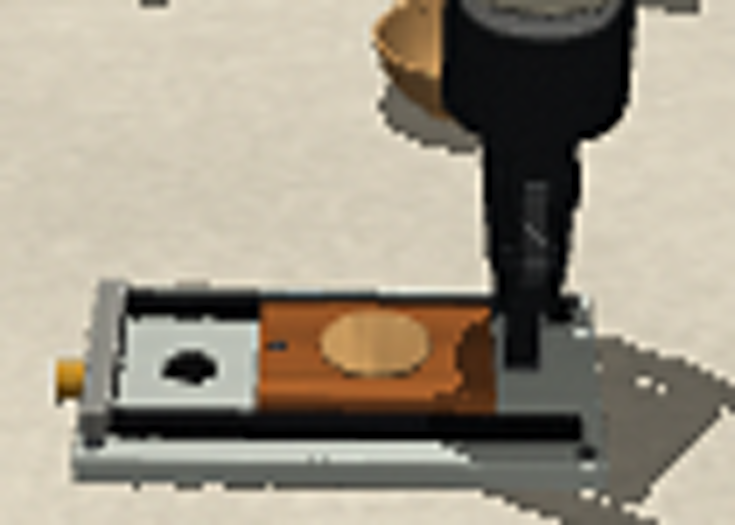

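The plaque is moving; its front edge shifted from column 282.5 to 276.9. Continue.

```bash
python3 -m pendant '[[0,0,5,0,0,0],[0,0,5,0,0,0],[0,0,5,0,0,0],[0,0,5,0,0,0],[0,0,5,0,0,0],[0,0,5,0,0,0],[0,0,5,0,0,0],[0,0,5,0,0,0]]'; python3 -m pendant '[[0,0,3,0,0,0],[0,0,3,0,0,0],[0,0,3,0,0,0],[0,0,2,0,0,0],[0,0,0,0,0,0]]'
python3 - <<'E'
from h import *
from bench import vision
s,M=st();c=vision.capture("side")["frame"]
cv2.imwrite("pics/g4.png",cv2.resize(c[150:225,240:345],None,fx=7,fy=7,interpolation=cv2.INTER_CUBIC))
E
```

```text
t: 8.98
tcp_pos: [0.4882, -0.1509, -0.0137]
orientation: [-0.518, 0.518, -0.481, 0.481]
contact_force: [-1.5, -0.3, 3.1]
grip_width: -0.0001
t: 9.4
tcp_pos: [0.4998, -0.1504, -0.0137]
orientation: [0.518, -0.518, 0.481, -0.482]
contact_force: [-0.2, 0.1, 0.7]
grip_width: 0.0
```

View pics/g4.png

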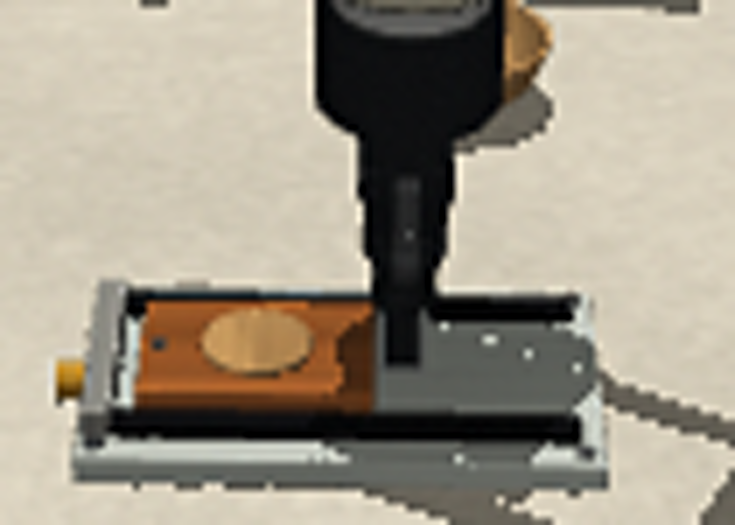

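Gap to stop about 20 crop px (7–9 mm). Creep until the force rises.

```bash
python3 -m pendant '[[0,0,2,0,0,0],[0,0,2,0,0,0],[0,0,1,0,0,0],[0,0,0,0,0,0]]'; python3 -m pendant '[[0,0,1,0,0,0],[0,0,1,0,0,0],[0,0,0,0,0,0]]';python3 -m pendant '[[0,0,1,0,0,0],[0,0,0,0,0,0]]';python3 -m pendant '[[0,0,1,0,0,0],[0,0,0,0,0,0]]'
```

```text
t: 9.78
tcp_pos: [0.5045, -0.15, -0.0137]
orientation: [0.518, -0.518, 0.481, -0.481]
contact_force: [-0.2, -0.1, 1.5]
grip_width: 0.0002
t: 10.03
tcp_pos: [0.5061, -0.1497, -0.0137]
orientation: [0.518, -0.518, 0.481, -0.481]
contact_force: [-0.3, -0.9, 1.3]
grip_width: 0.0002
t: 10.2
tcp_pos: [0.5071, -0.1496, -0.0137]
orientation: [0.518, -0.518, 0.481, -0.481]
contact_force: [-0.8, 0.7, -0.3]
grip_width: 0.0001
t: 10.37
tcp_pos: [0.5082, -0.1496, -0.0137]
orientation: [0.518, -0.518, 0.481, -0.481]
contact_force: [-0.7, 1.3, -0.7]
grip_width: 0.0001
```

```bash
python3 -m pendant '[[0,0,1,0,0,0],[0,0,0,0,0,0]]';python3 -m pendant '[[0,0,1,0,0,0],[0,0,0,0,0,0]]'
python3 - <<'E'
from h import *
from bench import vision
s,M=st();c=vision.capture("side")["frame"]
cv2.imwrite("pics/g5.png",cv2.resize(c[150:225,240:345],None,fx=7,fy=7,interpolation=cv2.INTER_CUBIC))
E
```

```text
t: 10.53
tcp_pos: [0.5087, -0.1494, -0.0138]
orientation: [-0.518, 0.518, -0.481, 0.481]
contact_force: [-1.5, 0.1, 2.0]
grip_width: 0.0001
t: 10.7
tcp_pos: [0.5087, -0.1494, -0.0138]
orientation: [-0.518, 0.519, -0.482, 0.48]
contact_force: [-5.4, -2.7, 2.5]
grip_width: -0.0002
```

View pics/g5.png

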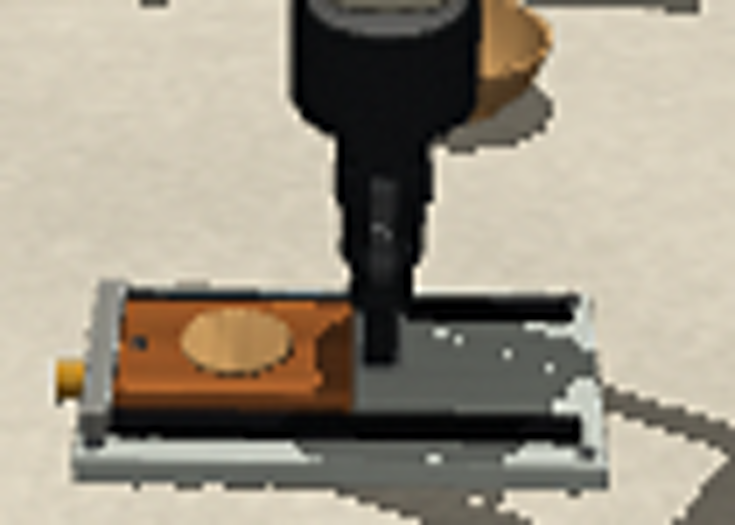

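Position stalled, force rising, and the plaque's front edge is now against the stop (col 118). One more firm mm, then retreat straight back and up.

```bash
python3 -m pendant '[[0,0,1,0,0,0],[0,0,1,0,0,0],[0,0,0,0,0,0]]';python3 -m pendant '[[0,0,-4,0,0,0],[0,0,-8,0,0,0],[0,0,-8,0,0,0],[0,-35,0,0,0,0],[0,-40,0,0,0,0],[0,-40,0,0,0,0],[0,-40,0,0,0,0],[0,0,0,0,0,0]]'
python3 - <<'E'
from h import *
from bench import vision
s,M=st();c=vision.capture("wrist");cv2.imwrite("pics/w6.png",c["frame"]);pickle.dump((s,c),open("pics/w6.pkl","wb"))
to([.6,.137,.16],4.2)
E
```

```text
t: 11.0
tcp_pos: [0.5086, -0.1493, -0.0139]
orientation: [-0.517, 0.52, -0.483, 0.479]
contact_force: [-9.8, -4.5, 7.4]
grip_width: 0.0001
t: 11.67
tcp_pos: [0.4967, -0.1529, 0.1486]
orientation: [0.52, -0.516, 0.477, -0.486]
contact_force: [1.2, -0.4, 0.6]
grip_width: 0.0004
tcp [ 0.4952 -0.1522  0.1457] F [ 0.9  0.3 -0.5] t 11.72
tool x,y,z in world: [[0.074, -0.997, 0.004], [0.009, -0.004, -1.0], [0.997, 0.074, 0.009]]
shift tool mm [-280.7  -14.5  125.9]
yaw of tool z 4.218328518117945 turn about tool y (deg) 0.018328518117944448
rotvec [-0.5  0.   0.3]
shift in turned axes [-280.8  -14.3  125.7]
```

View pics/w6.png

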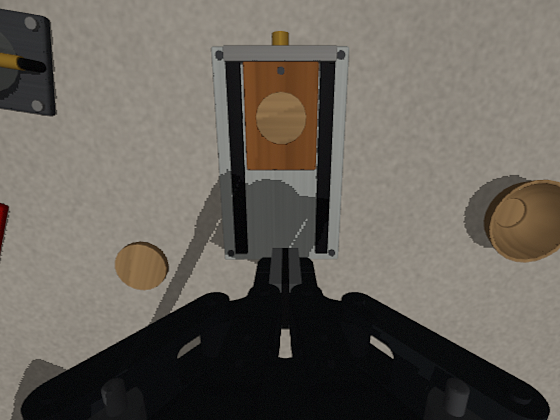

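The plaque sits against the stop: its front edge meets the stop at row 61 with no gap, and it is square in the channel. Now to the pump.

```bash
python3 -m pendant '[[-31,0,8,-0.5,0,0.3],[-31,0,8,0,0,0],[-31,0,8,0,0,0],[-31,0,8,0,0,0],[-31,0,8,0,0,0],[-31,0,8,0,0,0],[-31,0,8,0,0,0],[-31,0,8,0,0,0]]'; python3 -m pendant '[[-31,0,8,0,0,0],[0,0,0,0,0,0],[0,0,0,0,0,0]]'
python3 - <<'E'
from h import *
from bench import vision
s,M=st();print(s["qpos"].round(3));c=vision.capture("wrist");cv2.imwrite("pics/w7.png",c["frame"]);pickle.dump((s,c),open("pics/w7.pkl","wb"))
to([.602,.136,.16],-85)
E
```

```text
t: 12.38
tcp_pos: [0.5363, 0.1028, 0.1405]
orientation: [-0.517, 0.52, -0.485, 0.477]
contact_force: [-0.1, -0.1, 0.2]
grip_width: 0.0005
t: 12.63
tcp_pos: [0.5422, 0.134, 0.1406]
orientation: [-0.517, 0.52, -0.484, 0.476]
contact_force: [0.4, -0.6, -0.2]
grip_width: -0.0001
[0.114 0.367 1.663 0.006 1.122 1.606]
tcp [0.542  0.1328 0.1408] F [ 0.2  0.6 -0.3] t 12.68
tool x,y,z in world: [[0.075, -0.997, -0.005], [-0.011, 0.004, -1.0], [0.997, 0.075, -0.011]]
shift tool mm [  1.2 -19.9  59.8]
yaw of tool z 4.3144146744567955 turn about tool y (deg) 89.3144146744568
rotvec [ 0.7 89.3  0.3]
shift in turned axes [-60.  -19.2   2. ]
```

View pics/w7.png

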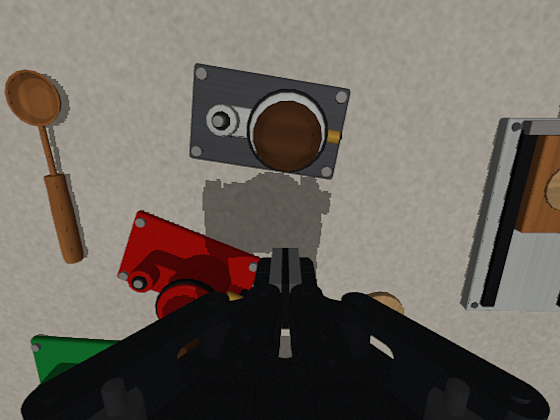

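Knob silhouette centred at (288,136), pin/boss at (221,121); the red pump is behind, under the left linkage.

Run:
```python
from h import *
s,c=pickle.load(open("pics/w7.pkl","rb"));S=pickle.load(open("pics/scene0.pkl","rb"));D=pickle.load(open("pics/side0.pkl","rb"))
PS=P_(S["intrinsics"],S["view"]);PD=P_(D["intrinsics"],D["view"])
P=P_(c["intrinsics"],wristview(c,s["tcp_pos"],s["orientation"]))
k=(288,136)
for z in (.11,.117,.121): print(z,onz(P,k,z).round(4))
print("boss",onz(P,(221,121),.06).round(4))
print(tri([(PS,(300+255.5/8-.5,220+145.5/8-.5)),(PD,(210+243.5/7-.5,225+78.5/7-.5)),(P,k)]))
print("red knob",onz(PS,(348,187),.117).round(3),"green",onz(PS,(378,146),.117).round(3),"jar",onz(PS,(289,299),.1).round(3))
```

```text
0.11 [0.6026 0.1362]
0.117 [0.6032 0.1363]
0.121 [0.6035 0.1363]
boss [0.6063 0.1913]
(array([0.60185994, 0.13633733, 0.11207601]), [[0.3, 0.5], [0.9, -0.7], [-0.3, 1.5]])
red knob [0.436 0.214] green [0.29  0.338] jar [ 0.765 -0.005]
```

```bash
python3 -m pendant '[[0,0,0,0.5,0,0.3],[0,0,0,0,-6.9,0],[0,0,0,0,-6.9,0],[0,0,0,0,-6.9,0],[0,0,0,0,-6.9,0],[0,0,0,0,-6.9,0],[0,0,0,0,-6.9,0],[0,0,0,0,-6.9,0]]'; python3 -m pendant '[[0,0,0,0,-6.9,0],[0,0,0,0,-6.9,0],[0,0,0,0,-6.9,0],[0,0,0,0,-6.9,0],[0,0,0,0,-6.9,0],[0,0,0,0,-6.9,0],[0,0,0,0,0,0]]'
python3 - <<'E'
from h import *
from bench import vision
to([.603,.1363,.105],85)
E
```

```text
t: 13.35
tcp_pos: [0.5427, 0.131, 0.1417]
orientation: [0.673, -0.667, 0.228, -0.224]
contact_force: [-0.8, -0.7, -0.4]
grip_width: -0.0001
t: 13.93
tcp_pos: [0.5428, 0.1311, 0.1418]
orientation: [0.71, -0.703, -0.025, 0.025]
contact_force: [0.3, 0.0, 0.1]
grip_width: -0.0002
tcp [0.5428 0.1311 0.1418] F [0.3 0.  0.1] t 13.93
tool x,y,z in world: [[0.998, 0.07, -0.001], [-0.001, 0.01, -1.0], [-0.07, 0.997, 0.01]]
shift tool mm [60.5 36.7  0.6]
yaw of tool z 94.03432434191342 turn about tool y (deg) 9.034324341913418
rotvec [-0.6  9.  -0.1]
shift in turned axes [59.6 36.8 10.5]
```

```bash
python3 -m pendant '[[30,0,1,-0.6,0,0],[30,0,0,0,0,0],[0,12,0,0,0,0],[0,12,0,0,0,0],[0,12,0,0,0,0],[0,0,0,0,0,0],[0,0,0,0,0,0]]'
python3 - <<'E'
from h import *
from bench import vision
to([.603,.1363,.0905],94)
s,M=st()
a=vision.capture("side");b=vision.capture("scene")
for n,q in(("side",a),("scene",b)):
    P=P_(q["intrinsics"],q["view"]);print(n,proj(P,s["tcp_pos"]+[0,0,.0305]))
cv2.imwrite("pics/p1.png",np.hstack([cv2.resize(a["frame"][190:310,200:295],None,fx=4,fy=4),cv2.resize(b["frame"][170:290,290:385],None,fx=4,fy=4)]))
E
```

```text
t: 14.52
tcp_pos: [0.6007, 0.1373, 0.1046]
orientation: [-0.707, 0.707, 0.022, -0.025]
contact_force: [-0.3, 0.4, -0.4]
grip_width: 0.0003
tcp [0.6007 0.1373 0.1046] F [-0.3  0.4 -0.4] t 14.52
tool x,y,z in world: [[0.998, 0.067, -0.004], [-0.004, -0.0, -1.0], [-0.067, 0.998, -0.0]]
shift tool mm [ 2.3 14.1 -1.2]
yaw of tool z 93.83748434519585 turn about tool y (deg) -0.1625156548041531
rotvec [ 0.  -0.2 -0.2]
shift in turned axes [ 2.3 14.1 -1.2]
side [245.1486742  227.44036477]
scene [332.84295521 233.3914418 ]
```

View pics/p1.png

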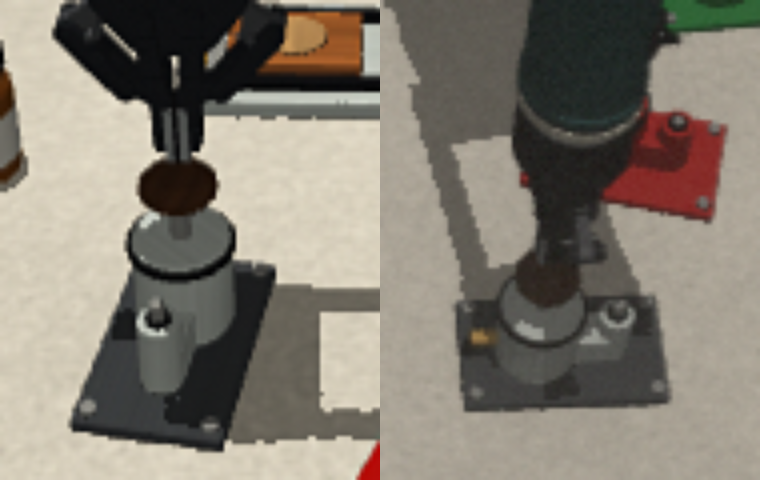

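Fingers at col 178 are right over the knob (178,185), clear of the pin. Press in stages the first time.

```bash
python3 -m pendant '[[2,8,-1,0,0,0],[0,8,0,0,0,0],[0,6,0,0,0,0],[0,0,0,0,0,0],[0,0,0,0,0,0]]';python3 -m pendant '[[0,6,0,0,0,0],[0,4,0,0,0,0],[0,0,0,0,0,0],[0,0,0,0,0,0]]';python3 -m pendant '[[0,2,0,0,0,0],[0,1,0,0,0,0],[0,0,0,0,0,0],[0,0,0,0,0,0]]'
```

```text
t: 15.03
tcp_pos: [0.6064, 0.1371, 0.0844]
orientation: [0.707, -0.707, -0.025, 0.023]
contact_force: [0.2, 0.0, 6.3]
grip_width: -0.0005
t: 15.37
tcp_pos: [0.6064, 0.1371, 0.0749]
orientation: [0.707, -0.707, -0.025, 0.023]
contact_force: [-0.6, -0.7, 9.6]
grip_width: 0.0001
t: 15.7
tcp_pos: [0.6064, 0.1371, 0.0723]
orientation: [0.707, -0.707, -0.025, 0.023]
contact_force: [-0.9, -0.7, 11.1]
grip_width: 0.0002
```

```bash
python3 -m pendant '[[0,1,0,0,0,0],[0,1,0,0,0,0],[0,0,0,0,0,0],[0,0,0,0,0,0]]';python3 -m pendant '[[0,1,0,0,0,0],[0,0,0,0,0,0],[0,0,0,0,0,0]]'
```

```text
t: 16.03
tcp_pos: [0.6065, 0.1371, 0.0704]
orientation: [0.707, -0.707, -0.025, 0.023]
contact_force: [-1.7, -0.4, 10.7]
grip_width: 0.0001
t: 16.28
tcp_pos: [0.6065, 0.1371, 0.0703]
orientation: [0.707, -0.707, -0.025, 0.023]
contact_force: [-3.0, -2.6, 17.9]
grip_width: -0.0001
```

Hard stop at TCP z=0.0703 (18 N). Release up and let it spring back.

```bash
python3 -m pendant '[[0,-10,0,0,0,0],[0,-10,0,0,0,0],[0,-9,0,0,0,0],[0,0,0,0,0,0],[0,0,0,0,0,0],[0,0,0,0,0,0],[0,0,0,0,0,0],[0,0,0,0,0,0]]';python3 - <<'E'
from h import *
from bench import vision
to([.603,.1363,.0905],94)
a=vision.capture("side");b=vision.capture("scene")
cv2.imwrite("pics/p2.png",np.hstack([cv2.resize(a["frame"][190:310,200:295],None,fx=4,fy=4),cv2.resize(b["frame"][170:290,290:385],None,fx=4,fy=4)]))
E
```

```text
t: 16.95
tcp_pos: [0.6044, 0.137, 0.0962]
orientation: [-0.707, 0.707, 0.024, -0.025]
contact_force: [0.2, -0.6, -0.1]
grip_width: 0.0
tcp [0.6044 0.137  0.0962] F [ 0.2 -0.6 -0.1] t 16.95
tool x,y,z in world: [[0.998, 0.068, -0.002], [-0.002, -0.0, -1.0], [-0.068, 0.998, 0.0]]
shift tool mm [-1.5  5.7 -0.6]
yaw of tool z 93.91468734007552 turn about tool y (deg) -0.08531265992448311
rotvec [-0.  -0.1 -0.1]
shift in turned axes [-1.5  5.7 -0.6]
```

View pics/p2.png

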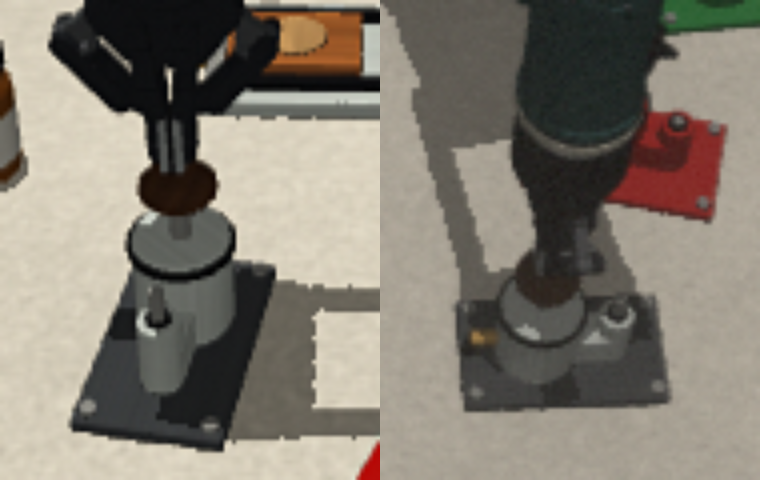

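The pin tip rose from row 297 to 283 and the knob is back up (185). Second and third strokes follow.

```bash
python3 -m pendant '[[-1,6,0,0,0,0],[0,6,0,0,0,0],[0,6,0,0,0,0],[0,5,0,0,0,0],[0,4,0,0,0,0],[0,1,0,0,0,0],[0,0,0,0,0,0],[0,0,0,0,0,0]]';python3 -m pendant '[[0,-10,0,0,0,0],[0,-10,0,0,0,0],[0,-8,0,0,0,0],[0,0,0,0,0,0],[0,0,0,0,0,0],[0,0,0,0,0,0],[0,0,0,0,0,0],[0,0,0,0,0,0]]';python3 -m pendant '[[0,6,0,0,0,0],[0,6,0,0,0,0],[0,6,0,0,0,0],[0,5,0,0,0,0],[0,4,0,0,0,0],[0,1,0,0,0,0],[0,0,0,0,0,0],[0,0,0,0,0,0]]';python3 -m pendant '[[0,-10,0,0,0,0],[0,-10,0,0,0,0],[0,-8,0,0,0,0],[0,0,0,0,0,0],[0,0,0,0,0,0],[0,0,0,0,0,0],[0,0,0,0,0,0],[0,0,0,0,0,0]]'
python3 - <<'E'
from h import *
from bench import vision
to([.603,.1363,.0905],94)
a=vision.capture("side");b=vision.capture("scene")
cv2.imwrite("pics/p3.png",np.hstack([cv2.resize(a["frame"][190:310,200:295],None,fx=4,fy=4),cv2.resize(b["frame"][170:290,290:385],None,fx=4,fy=4)]))
E
```

```text
t: 17.72
tcp_pos: [0.6049, 0.1371, 0.0703]
orientation: [0.707, -0.707, -0.025, 0.024]
contact_force: [-1.8, -0.4, 12.8]
grip_width: 0.0001
t: 18.38
tcp_pos: [0.6035, 0.1369, 0.0963]
orientation: [-0.707, 0.707, 0.024, -0.025]
contact_force: [0.0, 0.5, -0.4]
grip_width: 0.0003
t: 19.05
tcp_pos: [0.6048, 0.137, 0.0704]
orientation: [0.707, -0.707, -0.025, 0.024]
contact_force: [-3.6, -0.1, 13.9]
grip_width: -0.0
t: 19.72
tcp_pos: [0.6035, 0.1369, 0.0962]
orientation: [-0.707, 0.707, 0.024, -0.025]
contact_force: [0.1, 0.1, -0.2]
grip_width: -0.0
tcp [0.6035 0.1369 0.0962] F [ 0.1  0.1 -0.2] t 19.72
tool x,y,z in world: [[0.998, 0.068, -0.002], [-0.002, -0.0, -1.0], [-0.068, 0.998, 0.0]]
shift tool mm [-0.5  5.7 -0.5]
yaw of tool z 93.9119697179519 turn about tool y (deg) -0.08803028204809493
rotvec [-0.  -0.1 -0.1]
shift in turned axes [-0.5  5.7 -0.5]
```

View pics/p3.png

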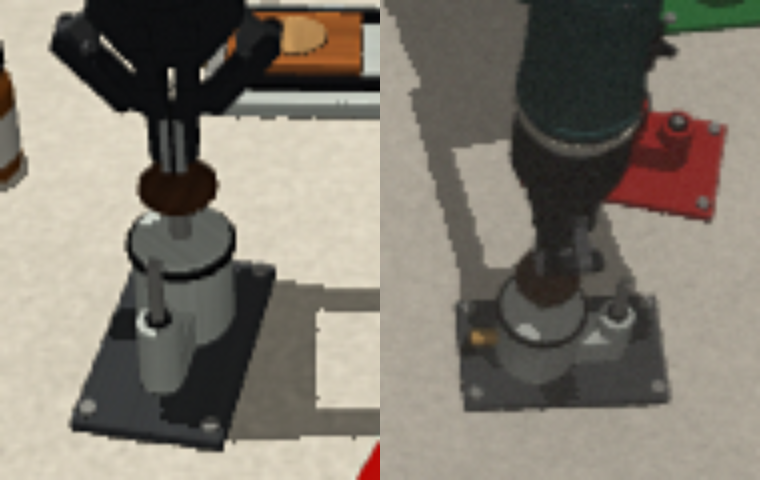

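Pin tip is now at row 258 (283 before). Two more strokes.

```bash
python3 -m pendant '[[0,6,0,0,0,0],[0,6,0,0,0,0],[0,6,0,0,0,0],[0,5,0,0,0,0],[0,4,0,0,0,0],[0,1,0,0,0,0],[0,0,0,0,0,0],[0,0,0,0,0,0]]';python3 -m pendant '[[0,-10,0,0,0,0],[0,-10,0,0,0,0],[0,-8,0,0,0,0],[0,0,0,0,0,0],[0,0,0,0,0,0],[0,0,0,0,0,0],[0,0,0,0,0,0],[0,0,0,0,0,0]]';python3 -m pendant '[[0,6,0,0,0,0],[0,6,0,0,0,0],[0,6,0,0,0,0],[0,5,0,0,0,0],[0,4,0,0,0,0],[0,1,0,0,0,0],[0,0,0,0,0,0],[0,0,0,0,0,0]]';python3 -m pendant '[[0,-10,0,0,0,0],[0,-10,0,0,0,0],[0,-8,0,0,0,0],[0,0,0,0,0,0],[0,0,0,0,0,0],[0,0,0,0,0,0],[0,0,0,0,0,0],[0,0,0,0,0,0]]'
python3 - <<'E'
from h import *
from bench import vision
a=vision.capture("side");b=vision.capture("scene")
P=P_(a["intrinsics"],a["view"])
for z in (.062,.072,.082,.092,.102,.112): p=proj(P,np.array([.607,.191,z]));print(z,((p-[200,190])*4).round(0))
cv2.imwrite("pics/p4.png",np.hstack([cv2.resize(a["frame"][190:310,200:295],None,fx=4,fy=4),cv2.resize(b["frame"][170:290,290:385],None,fx=4,fy=4)]))
E
```

```text
t: 20.48
tcp_pos: [0.605, 0.1371, 0.0703]
orientation: [0.707, -0.707, -0.025, 0.023]
contact_force: [-2.3, -0.4, 13.0]
grip_width: -0.0003
t: 21.15
tcp_pos: [0.6035, 0.1369, 0.0962]
orientation: [0.707, -0.707, -0.024, 0.025]
contact_force: [0.4, 1.1, -0.0]
grip_width: -0.0005
t: 21.82
tcp_pos: [0.6048, 0.137, 0.0703]
orientation: [0.707, -0.707, -0.025, 0.024]
contact_force: [-3.2, 0.3, 14.5]
grip_width: 0.0
t: 22.48
tcp_pos: [0.6035, 0.1369, 0.0961]
orientation: [-0.707, 0.707, 0.024, -0.025]
contact_force: [0.5, -0.1, 0.3]
grip_width: -0.0004
0.062 [159. 309.]
0.072 [158. 296.]
0.082 [157. 283.]
0.092 [156. 270.]
0.102 [155. 256.]
0.112 [154. 243.]
```

View pics/p4.png

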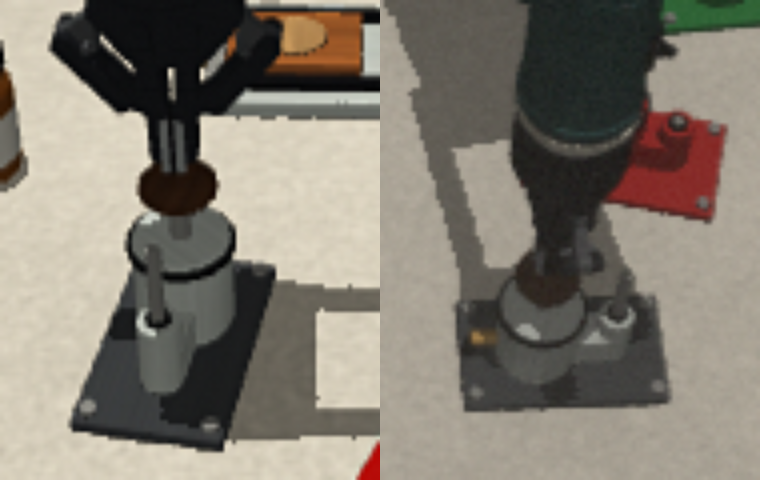

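Pin tip at row ~243, exactly the projection for 112 mm. One confirming stroke, then retreat upwards and check again.

```bash
python3 -m pendant '[[0,6,0,0,0,0],[0,6,0,0,0,0],[0,6,0,0,0,0],[0,5,0,0,0,0],[0,4,0,0,0,0],[0,1,0,0,0,0],[0,0,0,0,0,0],[0,0,0,0,0,0]]';python3 -m pendant '[[0,-10,0,0,0,0],[0,-10,0,0,0,0],[0,-8,0,0,0,0],[0,0,0,0,0,0],[0,0,0,0,0,0],[0,-25,0,0,0,0],[0,-35,0,0,0,0],[0,-35,0,0,0,0]]';python3 -m pendant '[[-35,0,0,0,0,0],[-35,0,0,0,0,0],[-35,0,0,0,0,0],[0,0,0,0,0,0],[0,0,0,0,0,0],[0,0,0,0,0,0]]'
python3 - <<'E'
from h import *
from bench import vision
a=vision.capture("side");b=vision.capture("scene")
r=lambda f,x,y,k:cv2.resize(f[y:y+120,x:x+95],None,fx=k,fy=k,interpolation=cv2.INTER_CUBIC)
cv2.imwrite("pics/p5.png",np.hstack([r(a["frame"],200,190,4),r(b["frame"],290,170,4)]))
cv2.imwrite("pics/p6.png",b["frame"])
cv2.imwrite("pics/p7.png",cv2.resize(a["frame"][180:225,240:335],None,fx=8,fy=8,interpolation=cv2.INTER_CUBIC))
E
```

```text
t: 23.25
tcp_pos: [0.605, 0.1371, 0.0703]
orientation: [0.707, -0.707, -0.025, 0.024]
contact_force: [-2.5, -0.8, 13.8]
grip_width: 0.0001
t: 23.92
tcp_pos: [0.6021, 0.1367, 0.1905]
orientation: [-0.707, 0.707, 0.022, -0.026]
contact_force: [1.1, 0.1, 0.1]
grip_width: 0.0001
t: 24.42
tcp_pos: [0.4998, 0.1298, 0.1917]
orientation: [0.707, -0.707, -0.024, 0.024]
contact_force: [0.2, 1.2, -0.1]
grip_width: 0.0001
```

View pics/p5.png

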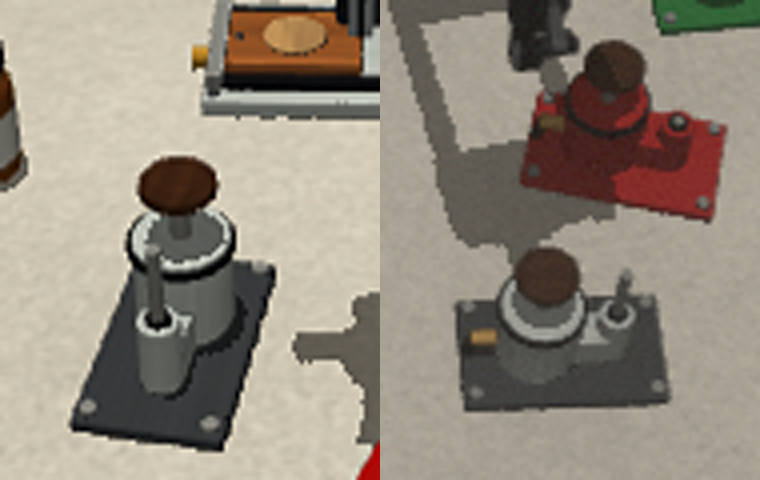

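View pics/p6.png

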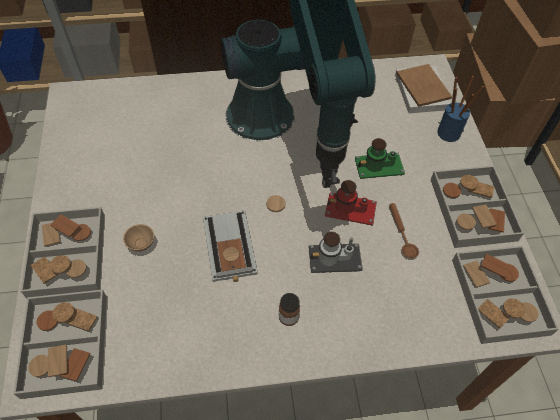

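View pics/p7.png

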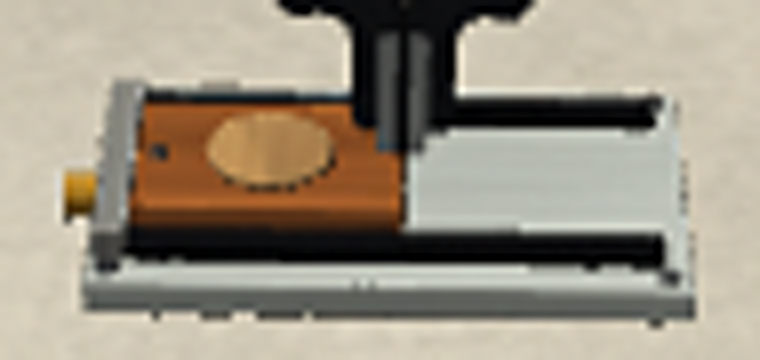

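Pin tip is still at row ~245 (fully out), the knob is up at (178,185), and the plaque's front edge touches the stop. The bystanders are where they were and the fingers are clear of everything. Handing in.

```bash
python3 -c "
from bench import ticket
print(ticket.close_job())"
```

```text
the job is handed in; nothing more can be done
None
```

I pushed the plaque along the channel until it stopped against the end stop, with about 10 N of push. I then gave the steel pump six full strokes, each pressed to the hard stop and let spring all the way back.

**Last checks:**
- **Plaque:** it shows no gap to the stop in the side view.
- **Knob and pin:** the knob is up. The pin tip is at the position expected for 112 mm (fully out), and the extra sixth stroke did not raise it further.
- **Surroundings:** the jar, disc, spoon and bowl look unmoved, and the arm is clear of everything. I handed in at about 24.5 s, with a highest force of 18 N in the readings I took.

**One disagreement:** the shut fingertips sit about 30 mm behind the reported TCP. My first push therefore passed above the plaque without touching it. I found the true tip height by feeling for the plate and used that for everything after.

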